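# Line up the amber bottles by height

## Task

Line the four amber bottles up by height on the row of round black mats, one bottle standing upright on the middle of each mat: the tallest on the mat next to the steel bookend, then ever shorter, with the shortest next to the low glass jar. Keep every bottle upright all the while, and leave the jar where it stands.

Things in the scene. Friction and masses are not known exactly. Their poses are not given: they have to be found in the camera images.
- bottle_a_center (a point): the shortest of four loose amber glass bottles with white screw caps: 95 mm tall, body 46 mm in diameter, cap 30 mm in diameter and 26 mm tall on a thin neck (22 mm diameter, 8 mm high), so the shoulder begins 34 mm below the top; 100 g give or take 30 %. This point lies on its axis, half-way up (47.5 mm above its underside); z points up along the axis. At the start all four stand upright on the bench between the robot and the board, in any order.
- bottle_b_center (a point): the second shortest of four loose amber glass bottles with white screw caps: 115 mm tall, body 52 mm in diameter, cap 30 mm in diameter and 26 mm tall on a thin neck (22 mm diameter, 8 mm high), so the shoulder begins 34 mm below the top; 140 g give or take 30 %. This point lies on its axis, half-way up (57.5 mm above its underside); z points up along the axis. At the start all four stand upright on the bench between the robot and the board, in any order.
- bottle_c_center (a point): the second tallest of four loose amber glass bottles with white screw caps: 135 mm tall, body 58 mm in diameter, cap 30 mm in diameter and 26 mm tall on a thin neck (22 mm diameter, 8 mm high), so the shoulder begins 34 mm below the top; 190 g give or take 30 %. This point lies on its axis, half-way up (67.5 mm above its underside); z points up along the axis. At the start all four stand upright on the bench between the robot and the board, in any order.
- bottle_d_center (a point): the tallest of four loose amber glass bottles with white screw caps: 155 mm tall, body 64 mm in diameter, cap 30 mm in diameter and 26 mm tall on a thin neck (22 mm diameter, 8 mm high), so the shoulder begins 34 mm below the top; 250 g give or take 30 %. This point lies on its axis, half-way up (77.5 mm above its underside); z points up along the axis. At the start all four stand upright on the bench between the robot and the board, in any order.
- mat_1: fixed round black rubber mat, 84 mm in diameter and 3 mm thick, at the robot's right-hand (-y) end of the row. The four alike mats lie in a row about 95 mm apart on a fixed aluminium board (8 mm thick, 120 by 560 mm). Origin: centre of its underside, on the board's top face; its top is 3 mm higher. x points across the row, away from the robot; y along the row, to the robot's left.
- mat_2: fixed round black rubber mat, 84 mm in diameter and 3 mm thick, second from the right. The four alike mats lie in a row about 95 mm apart on a fixed aluminium board (8 mm thick, 120 by 560 mm). Origin: centre of its underside, on the board's top face; its top is 3 mm higher. x points across the row, away from the robot; y along the row, to the robot's left.
- mat_3: fixed round black rubber mat, 84 mm in diameter and 3 mm thick, second from the left. The four alike mats lie in a row about 95 mm apart on a fixed aluminium board (8 mm thick, 120 by 560 mm). Origin: centre of its underside, on the board's top face; its top is 3 mm higher. x points across the row, away from the robot; y along the row, to the robot's left.
- mat_4: fixed round black rubber mat, 84 mm in diameter and 3 mm thick, at the robot's left-hand (+y) end of the row. The four alike mats lie in a row about 95 mm apart on a fixed aluminium board (8 mm thick, 120 by 560 mm). Origin: centre of its underside, on the board's top face; its top is 3 mm higher. x points across the row, away from the robot; y along the row, to the robot's left.
- bookend: fixed dark steel bookend at one end of the row (right or left, it varies), about 93 mm beyond the last mat: an upright plate 90 mm wide across the row, 4 mm thick and 120 mm high on a flat foot 90 by 50 mm. Origin: centre of its underside, on the board; axes as the mats'.
- jar_center (a point): loose low glass jar with a white lid, 64 mm in diameter and 62 mm tall, standing on the board at the other end of the row from the bookend, about 93 mm beyond the last mat; it must stay there. This point is its centre, half-way up.
Not all that is in view belongs to the job. Leave any green look-alike of the part that bears bottle_a_center alone.

How it is judged:
At the end, for the whole second after the job is handed in: Counted from the bookend's end of the row, the four mats carry the bottles from tallest to shortest; each bottle's axis is within 14 mm of its mat's centre, it stands on the mat, upright within 0.08 rad, and is at rest (((horizontal distance between bookend and mat_1 below 0.2 m and horizontal distance between bottle_d_center and mat_1 below 0.014 m and z of bottle_d_center in the frame of mat_1 between 0.0755 and 0.0855 m and horizontal distance between bottle_c_center and mat_2 below 0.014 m and z of bottle_c_center in the frame of mat_2 between 0.0655 and 0.0755 m and horizontal distance between bottle_b_center and mat_3 below 0.014 m and z of bottle_b_center in the frame of mat_3 between 0.0555 and 0.0655 m and horizontal distance between bottle_a_center and mat_4 below 0.014 m and z of bottle_a_center in the frame of mat_4 between 0.0455 and 0.0555 m) or (horizontal distance between bookend and mat_4 below 0.2 m and horizontal distance between bottle_d_center and mat_4 below 0.014 m and z of bottle_d_center in the frame of mat_4 between 0.0755 and 0.0855 m and horizontal distance between bottle_c_center and mat_3 below 0.014 m and z of bottle_c_center in the frame of mat_3 between 0.0655 and 0.0755 m and horizontal distance between bottle_b_center and mat_2 below 0.014 m and z of bottle_b_center in the frame of mat_2 between 0.0555 and 0.0655 m and horizontal distance between bottle_a_center and mat_1 below 0.014 m and z of bottle_a_center in the frame of mat_1 between 0.0455 and 0.0555 m)) and angle between each of bottle_a_center, bottle_b_center, bottle_c_center, bottle_d_center's own z axis and vertical below 0.08 rad and linear speed of each of bottle_a, bottle_b, bottle_c, bottle_d below 0.02 m/s); the robot touches nothing.
It fails at once if a bottle was tipped by more than 0.6 rad (angle between any of bottle_a_center, bottle_b_center, bottle_c_center, bottle_d_center's own z axis and vertical above 0.6 rad).
It fails at once if the jar was moved by more than 20 mm (distance of jar_center from where it was at the start of the episode above 0.02 m).
It also fails if it takes over 120 s, if anything falls off the work surface, if the arm or the gripper's body presses on something with over 40 N, if the wrist force passes 120 N, or if a joint passes its speed limit or range.

## Robot

A 6-joint arm with a two-finger parallel gripper is mounted at the origin on the work surface. World frame = base frame: x ahead of the robot, y to its left, z up, the work surface at z = 0. Lengths are in m, angles in rad, forces in N, time in s.
With the tool pointing down it reaches from about 0.35 to 0.85 m from the base axis. Payload 8.1 kg.
Tool frame: the origin (TCP) lies at the centre of the arm's flange, where the gripper is bolted on; the fingertips stand 186 mm ahead of it and the grasp point (between the pads) lies 167 mm ahead of it; z points along the fingers, y is the line along which they close (so a half turn about z gives the same grasp; the last joint's range is limited). The gripper opens to 93 mm and grips with 3 to 60 N. Pads are 15 mm wide; open, the fingers measure 128 mm over their backs; the gripper's body (75 mm by 188 mm) begins 65 mm behind the grasp point.
Start: joints at [-1.425, 0.13, 1.488, -0, 1.523, -0.085], TCP at [0.137, -0.584, 0.405] pointing down, gripper open.
Joint ranges: [-2.96, 2.96], [-0.89, 2.26], [0.02, 2.5], [-1.34, 4.48], [0, 2.73], [-2.66, 2.66]. Speed limits (rad/s): [2.39, 2.39, 2.79, 3.14, 3.14, 3.14].

## Interface

Orientations are given as a rotation vector (axis times angle).
In Python, from plant import read_state, read_camera, camera_params, robot gives the robot as it stands.
- The arm moves only by the tool carry_out, never from a script. Its argument "targets" is a list of rows, each an object of numbers: "hand": the opening in per cent of the stroke, from 0 (shut) to 100 (fully open); "x", "y", "z": the shift along the tool's x, y, z in m; "ax", "ay", "az": the turn, a rotation vector about the tool's x, y, z in rad. In form: [{"hand": .., "x": .., "y": .., "z": .., "ax": .., "ay": .., "az": ..}, ...]. A call has 1 to 8 rows; each row is the pose to reach, as a shift and turn from the pose commanded when the call began, along the tool's axes at that moment; what a row does not reach only later rows make up. A row lasts 1/8 s, in which the tool goes at most 62.5 mm and 10.7 degrees, less where a joint would pass 70% of its speed; a pose out of reach is approached as far as the arm can. A call with a gripper value outside its range is refused whole. The fingers move at their own pace and stop on an object; "newtons" is the grip in N (left out, the last holds). Time passes only in rows, so rows that repeat a pose let the fingers close. It gives the time, the measured TCP pose, the force, the opening and the grip force at its end, in the units of the state.
- read_state(): the state, without advancing time (a new reading comes with each control period).
- read_camera(name): name is "side" or "top"; returns (picture, depth): 400x640x3 uint8, blue, green, red; 400x640 float32, m along the optical axis (not along the pixel's ray), 0 where there is no reading.
- camera_params(name): a dict with "fx", "fy", "cx", "cy" (pixels), "k1" (the pictures are not rectified: a ray, as slopes to the right and down, at radius r is drawn at 1 + k1 r^2 times it, then the intrinsics apply), "position" and "rotation" of the camera in the world. Camera axes: x right, y up, looking along -z (the intrinsics and any distortion apply to the point x, -y, -z); pixel columns grow to the right and rows downward; lengths in m; the calibration is good to about 2 mm. A picture is of the moment at which its call begins. camera_params takes no time and is no camera call.
- robot.close_job(): hands the job in; it is judged then, once.
The state is a dict: "t": time; "q": joint angles; "dq": joint speeds; "joint_torque": joint torques, N m; "tool_pos": TCP position; "orientation": TCP orientation; "force": force on the tool from outside, world axes, zero at the start; "wrist_torque": the same for the moment, N m; "opening": finger opening in m; "gripper_force": force on a finger pad.
Only numpy, scipy, OpenCV 4.12 (cv2) and the standard library are available. Lean on these libraries where they do the work, as an engineer would, in place of code of your own. Each camera call takes 0.05 s, during which the arm holds its last target. There are 200 camera calls.

## Working session

There is one attempt and no reset: what is moved stays moved. The work goes in short steps, Python scripts to look and compute and a tool call to move; the robot and the scene stay as the last step left them, time stands still between calls to the robot, and variables do not carry over. Pictures are saved under pics/ and viewed, at most 14 in all, crops included, and the job is handed in when it is done.

Besides the shell and the picture viewer there is one more tool, called by a JSON object that holds its "name" and its "arguments", one argument or row to a line. carry_out: Moves the arm, as the interface text tells. Its arguments: {"type":"object","properties":{"targets":{"type":"array","items":{"type":"object","properties":{"hand":{"type":"number"},"x":{"type":"number"},"y":{"type":"number"},"z":{"type":"number"},"ax":{"type":"number"},"ay":{"type":"number"},"az":{"type":"number"}}}},"newtons":{"type":"number"}},"required":["targets"]}

```bash
mkdir -p pics; ls
cat > h.py <<'E'
import numpy as np, cv2
from plant import read_state, read_camera, camera_params, robot
from scipy.spatial.transform import Rotation as R
def world(name, depth):
    """HxWx3 world points from depth image"""
    p=camera_params(name); h,w=depth.shape
    u,v=np.meshgrid(np.arange(w,dtype=float),np.arange(h,dtype=float))
    K=np.array([[p['fx'],0,p['cx']],[0,p['fy'],p['cy']],[0,0,1]])
    s=cv2.undistortPoints(np.stack([u,v],-1).reshape(-1,1,2),K,np.array([p['k1'],0,0,0.])).reshape(h,w,2)
    c=np.stack([s[...,0]*depth,-s[...,1]*depth,-depth],-1)
    rot=np.array(p['rotation']); rot=rot if rot.shape==(3,3) else R.from_rotvec(rot).as_matrix()
    return c@rot.T+np.array(p['position'])
E
python3 - <<'E'
from h import *
for n in('top','side'):
    im,d=read_camera(n); cv2.imwrite(f'pics/{n}0.png',im); np.save(f'pics/{n}0.npy',d); print(n,camera_params(n))
s=read_state(); print(s['t'],s['tool_pos'],s['orientation'],s['opening'],R.from_rotvec(s['orientation']).as_matrix().round(3) if len(s['orientation'])==3 else '')
E
```

```text
pics
top {'fx': 422.1730830067014, 'fy': 422.1730830067014, 'cx': 322.25606504423484, 'cy': 198.31584489619686, 'k1': -0.06568933366183959, 'position': array([ 3.60002277e-01, -9.49699359e-04,  1.01866986e+00]), 'rotation': array([ 0.14646933, -0.14216666, -1.5753829 ])}
side {'fx': 382.8820007348588, 'fy': 382.8820007348588, 'cx': 313.21709562265386, 'cy': 199.86479025532935, 'k1': -0.08260094284413398, 'position': array([ 0.48058484, -0.71394989,  0.70729499]), 'rotation': array([ 0.85197335, -0.02158148, -0.08168267])}
0.1 [ 0.13724738 -0.58389008  0.40379198] [-3.11906564e+00 -3.61560124e-01  5.12868376e-05] 0.0928543847743035 [[ 0.973  0.229 -0.   ]
 [ 0.229 -0.973  0.002]
 [ 0.    -0.002 -1.   ]]
```

View pics/top0.png

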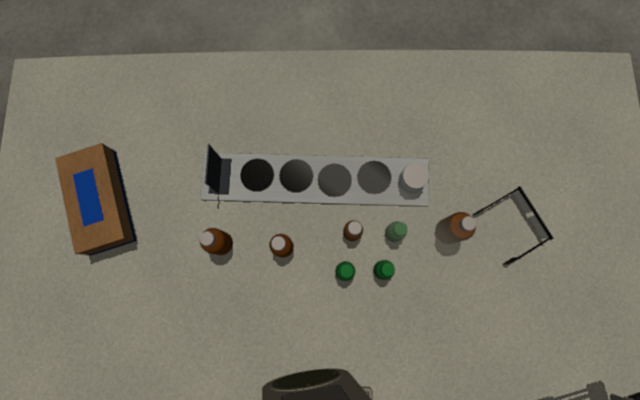

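View pics/side0.png

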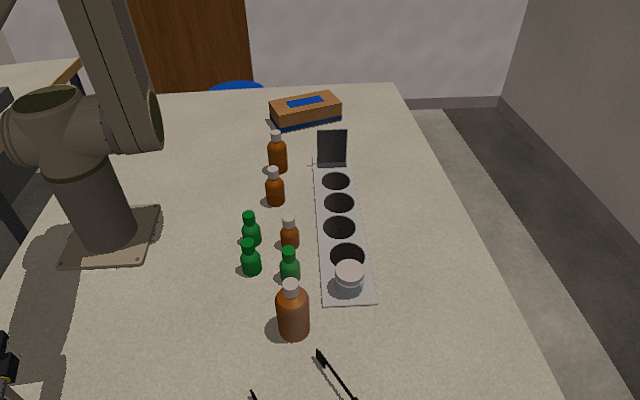

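The top view shows amber caps near (208,236), (278,242), (353,228) and (468,223). The green look-alikes are at (345,270), (385,269) and (398,230). The mats run along row ~178 at columns 257, 296, 335 and 374, with the bookend at (214,170) on the +y side and the jar at (414,177). A dark bracket stands near (520,190)-(550,240). Next I'll convert these to positions.

```bash
cat >> h.py <<'E'
def fitcirc(P):
    A=np.c_[2*P,np.ones(len(P))]; s=np.linalg.lstsq(A,(P**2).sum(1),rcond=None)[0]
    return s[:2],np.sqrt(s[2]+s[:2]@s[:2])
def caps(W,im,c,r,zr=None):
    """white-cap top near world xy c: (xy, z)"""
    m=(np.hypot(W[...,0]-c[0],W[...,1]-c[1])<r)&(W[...,2]>.05)
    z=np.percentile(W[m][:,2],98) if zr is None else zr
    t=m&(abs(W[...,2]-z)<.006); P=W[t]
    (x,y),rad=cv2.minEnclosingCircle(P[:,:2].astype(np.float32))
    return P[:,:2].mean(0).round(4),round(float(z),4),(round(x,4),round(y,4)),round(rad,4),t.sum()
E
python3 - <<'E'
from h import *
im=cv2.imread('pics/top0.png'); W=world('top',np.load('pics/top0.npy'))
for u,v in [(208,236),(278,242),(353,228),(468,223),(345,270),(385,269),(398,230),(414,177)]:
    print((u,v),W[v,u].round(3),caps(W,im,W[v,u,:2],.03))
for u,v in [(257,175),(296,176),(335,180),(374,177)]:
    g=im.max(-1); print((u,v),W[v,u].round(3))
# mats: dark pixels at board height
m=((im.max(-1)<90)&(abs(W[...,2]-.011)<.012)&(W[...,0]>.38)&(W[...,0]<.54)).astype(np.uint8)
n,l,st,ce=cv2.connectedComponentsWithStats(m)
for i in range(1,n):
    if st[i,4]>300:
        P=W[l==i]; c=(P[:,:2].min(0)+P[:,:2].max(0))/2
        print(st[i],P.mean(0).round(4),c.round(4),cv2.minEnclosingCircle(P[:,:2].astype(np.float32)))
# bracket
for u,v in [(480,213),(519,190),(535,212),(550,238),(510,263),(210,150),(212,190),(525,215)]: print((u,v),W[v,u].round(3))
E
```

```text
(208, 236) [0.446 0.243 0.134] (array([0.4406, 0.246 ]), 0.137, (0.4404, 0.2466), 0.015, np.int64(149))
(278, 242) [0.434 0.096 0.115] (array([0.4314, 0.0962]), 0.1172, (0.4312, 0.0965), 0.0148, np.int64(145))
(353, 228) [ 0.465 -0.066  0.092] (array([ 0.465, -0.07 ]), 0.0976, (0.4654, -0.0701), 0.0149, np.int64(140))
(468, 223) [ 0.465 -0.301  0.155] (array([ 0.4646, -0.3017]), 0.1568, (0.4648, -0.3017), 0.0144, np.int64(148))
(345, 270) [ 0.373 -0.047  0.096] (array([ 0.3719, -0.0501]), 0.0973, (0.3717, -0.0503), 0.0147, np.int64(145))
(385, 269) [ 0.375 -0.134  0.093] (array([ 0.374 , -0.1398]), 0.0971, (0.3739, -0.1402), 0.0146, np.int64(137))
(398, 230) [ 0.459 -0.165  0.094] (array([ 0.4624, -0.1708]), 0.0969, (0.4626, -0.1709), 0.0149, np.int64(140))
(414, 177) [ 0.585 -0.212  0.067] (array([ 0.586 , -0.2141]), 0.0733, (0.5866, -0.2141), 0.0296, np.int64(442))
(257, 175) [0.607 0.161 0.013]
(296, 176) [0.602 0.065 0.016]
(335, 180) [ 0.593 -0.031  0.009]
(374, 177) [ 0.599 -0.126  0.013]
[ 89 203  49  61 437] [0.4429 0.499  0.0063] [0.4667 0.5141] ((0.46666237711906433, 0.5227440595626831), 0.08432266861200333)
(480, 213) [ 0.509 -0.387 -0.002]
(519, 190) [ 0.557 -0.47   0.042]
(535, 212) [ 0.503 -0.502  0.046]
(550, 238) [ 0.441 -0.532  0.047]
(510, 263) [ 0.385 -0.436  0.035]
(210, 150) [0.641 0.252 0.113]
(212, 190) [0.57  0.271 0.012]
(525, 215) [ 0.502 -0.498  0.002]
```

```bash
python3 -c "
import cv2
im=cv2.imread('pics/top0.png'); cv2.imwrite('pics/c1.png',cv2.resize(im[130:290,190:350+0],None,fx=3.7,fy=3.7,interpolation=2)); cv2.imwrite('pics/c2.png',cv2.resize(im[135:290,330:560],None,fx=3.4,fy=3.4,interpolation=2))"
```

```text
(no output)
```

View pics/c2.png

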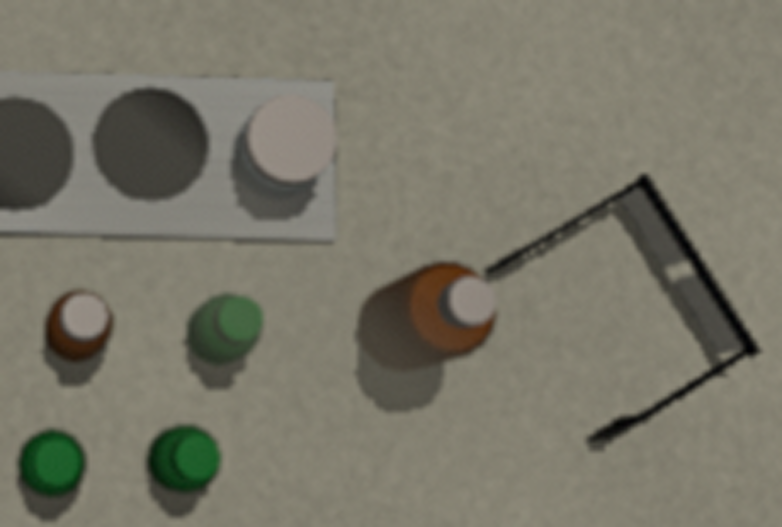

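The crop shows the tall bottle's cap at about full-image (468,223). The bracket's nearest arm end is at about (474,215), and it is low (under 50 mm). Next: the mats.

Run:
```python
from h import *
im=cv2.imread('pics/top0.png'); W=world('top',np.load('pics/top0.npy'))
print(im[176,[257,276,296,315,335,355,374,393]].tolist())
Wp=world('top',np.ones(im.shape[:2])); C=camera_params('top')['position']
D=Wp-C; Z=C+D*((.011-C[2])/D[...,2])[...,None]
m=np.zeros(im.shape[:2],np.uint8); m[150:210,238:396]=(im[150:210,238:396].max(-1)<100)
n,l,st,ce=cv2.connectedComponentsWithStats(m)
for i in range(1,n):
    if st[i,4]>200: P=Z[l==i]; print(st[i],P.mean(0).round(4),((P.min(0)+P.max(0))/2).round(4),np.sqrt(st[i,4]/np.pi))
```

```text
[[19, 20, 21], [130, 137, 138], [32, 37, 37], [130, 136, 138], [59, 65, 66], [126, 133, 135], [58, 65, 67], [127, 135, 136]]
[240 158  34  34 907] [0.6078 0.1616 0.011 ] [0.6085 0.1622 0.011 ] 16.991382132383997
[279 159  35  34 907] [0.6047 0.0656 0.011 ] [0.605  0.0649 0.011 ] 16.991382132383997
[357 161  34  33 899] [ 0.5992 -0.1258  0.011 ] [ 0.5993 -0.1254  0.011 ] 16.91628173326597
[318 163  34  34 904] [ 0.5927 -0.0286  0.011 ] [ 0.5939 -0.0295  0.011 ] 16.96325844612841
```

{"name": "carry_out", "arguments": {
  "targets": [
    {"az":0.1,"hand":55},
    {"az":0.2},
    {"az":0.231},
    {"az":0.231}
  ],
  "newtons": 30
}}

```text
schema error: expected keys hand, x, y, z, ax, ay, az
```

{"name": "carry_out", "arguments": {
  "targets": [
    {"hand":55,"x":0,"y":0,"z":0,"ax":0,"ay":0,"az":0.1},
    {"hand":55,"x":0,"y":0,"z":0,"ax":0,"ay":0,"az":0.2},
    {"hand":55,"x":0,"y":0,"z":0,"ax":0,"ay":0,"az":0.231},
    {"hand":55,"x":0,"y":0,"z":0,"ax":0,"ay":0,"az":0.231}
  ],
  "newtons": 30
}}

```text
t: 0.6
tool_pos: [0.1373, -0.584, 0.4045]
orientation: [-3.141, -0.002, 0.0]
force: [-0.3, -0.9, 0.1]
opening: 0.0573
gripper_force: 0.0
```

{"name": "carry_out", "arguments": {
  "targets": [
    {"hand":55,"x":0.041,"y":-0.035,"z":0,"ax":0,"ay":0,"az":0},
    {"hand":55,"x":0.082,"y":-0.07,"z":0,"ax":0,"ay":0,"az":0},
    {"hand":55,"x":0.123,"y":-0.106,"z":0,"ax":0,"ay":0,"az":0},
    {"hand":55,"x":0.164,"y":-0.141,"z":0,"ax":0,"ay":0,"az":0},
    {"hand":55,"x":0.205,"y":-0.176,"z":0,"ax":0,"ay":0,"az":0},
    {"hand":55,"x":0.246,"y":-0.211,"z":0,"ax":0,"ay":0,"az":0},
    {"hand":55,"x":0.287,"y":-0.247,"z":0,"ax":0,"ay":0,"az":0},
    {"hand":55,"x":0.328,"y":-0.282,"z":0,"ax":0,"ay":0,"az":0}
  ]
}}

```text
t: 1.6
tool_pos: [0.4665, -0.3007, 0.4049]
orientation: [3.141, 0.003, 0.0]
force: [1.4, 0.2, 0.3]
opening: 0.0509
gripper_force: 0.0
```

{"name": "carry_out", "arguments": {
  "targets": [
    {"hand":55,"x":0,"y":0,"z":0,"ax":0,"ay":0,"az":0},
    {"hand":55,"x":0,"y":0,"z":0,"ax":0,"ay":0,"az":0}
  ]
}}

```text
t: 1.85
tool_pos: [0.4652, -0.3022, 0.4046]
orientation: [3.141, 0.003, -0.001]
force: [0.9, 0.1, -0.1]
opening: 0.051
gripper_force: 0.0
```

Run:
```python
from h import *
im,d=read_camera('side'); cv2.imwrite('pics/s1.png',cv2.resize(im[180:400,180:420],None,fx=2.7,fy=2.7))
```

```text
(no output)
```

View pics/s1.png

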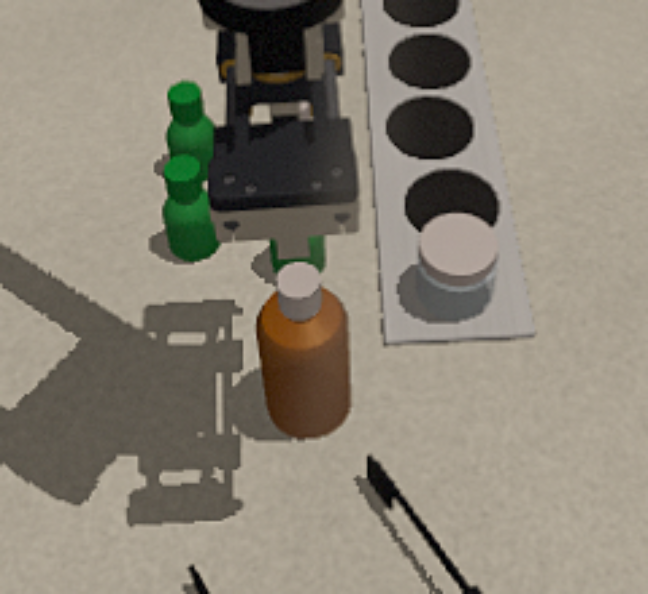

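The finger pair hangs above the tall bottle's cap (crop (300,275)) with the neighbours clear, so I descend.

{"name": "carry_out", "arguments": {
  "targets": [
    {"hand":55,"x":0,"y":0,"z":0.035,"ax":0,"ay":0,"az":0},
    {"hand":55,"x":0,"y":0,"z":0.07,"ax":0,"ay":0,"az":0},
    {"hand":55,"x":0,"y":0,"z":0.095,"ax":0,"ay":0,"az":0},
    {"hand":55,"x":0,"y":0,"z":0.095,"ax":0,"ay":0,"az":0},
    {"hand":20,"x":0,"y":0,"z":0.095,"ax":0,"ay":0,"az":0},
    {"hand":20,"x":0,"y":0,"z":0.095,"ax":0,"ay":0,"az":0},
    {"hand":20,"x":0,"y":0,"z":0.095,"ax":0,"ay":0,"az":0},
    {"hand":20,"x":0,"y":0,"z":0.095,"ax":0,"ay":0,"az":0}
  ],
  "newtons": 30
}}

```text
t: 2.9
tool_pos: [0.4658, -0.3024, 0.3113]
orientation: [3.14, -0.0, 0.003]
force: [-1.2, 0.7, 5.9]
opening: 0.0291
gripper_force: 30.0
```

{"name": "carry_out", "arguments": {
  "targets": [
    {"hand":20,"x":0,"y":0,"z":-0.01,"ax":0,"ay":0,"az":0},
    {"hand":20,"x":0,"y":0,"z":-0.03,"ax":0,"ay":0,"az":0},
    {"hand":20,"x":0,"y":0,"z":-0.06,"ax":0,"ay":0,"az":0},
    {"hand":20,"x":0,"y":0,"z":-0.09,"ax":0,"ay":0,"az":0},
    {"hand":20,"x":0,"y":0,"z":-0.11,"ax":0,"ay":0,"az":0},
    {"hand":20,"x":0,"y":0,"z":-0.12,"ax":0,"ay":0,"az":0},
    {"hand":20,"x":0,"y":0,"z":-0.12,"ax":0,"ay":0,"az":0}
  ]
}}

```text
t: 3.78
tool_pos: [0.4654, -0.3022, 0.4302]
orientation: [3.141, -0.0, 0.001]
force: [-0.5, -0.3, -2.6]
opening: 0.0291
gripper_force: 30.0
```

Run:
```python
from h import *
im,d=read_camera('side'); cv2.imwrite('pics/s2.png',cv2.resize(im[100:400,150:450],None,fx=2,fy=2)); print(read_state()['force'],read_state()['tool_pos'])
```

```text
[-0.93781642  0.86043205 -2.73008537] [ 0.46524202 -0.30211277  0.42909537]
```

View pics/s2.png

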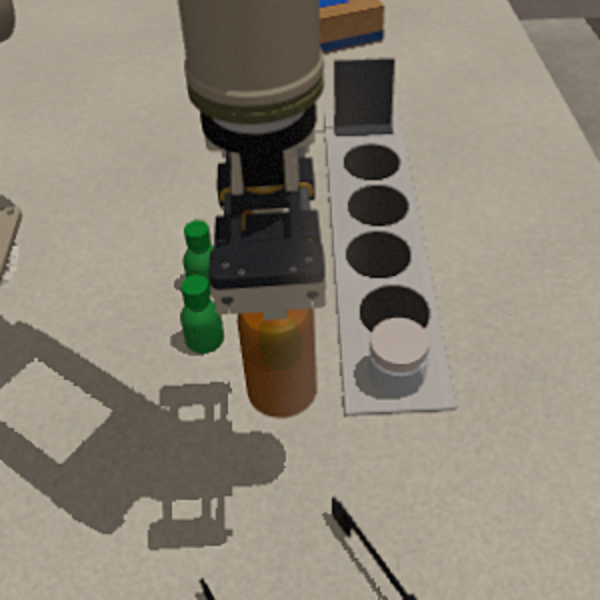

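The bottle hangs upright in the fingers at crop (278,360), clear of everything. Carrying it to mat 4.

{"name": "carry_out", "arguments": {
  "targets": [
    {"hand":20,"x":0.005,"y":-0.015,"z":0,"ax":0,"ay":0,"az":0},
    {"hand":20,"x":0.015,"y":-0.05,"z":0,"ax":0,"ay":0,"az":0},
    {"hand":20,"x":0.029,"y":-0.095,"z":0,"ax":0,"ay":0,"az":0},
    {"hand":20,"x":0.043,"y":-0.14,"z":0,"ax":0,"ay":0,"az":0},
    {"hand":20,"x":0.057,"y":-0.185,"z":0,"ax":0,"ay":0,"az":0},
    {"hand":20,"x":0.071,"y":-0.23,"z":0,"ax":0,"ay":0,"az":0},
    {"hand":20,"x":0.085,"y":-0.275,"z":0,"ax":0,"ay":0,"az":0},
    {"hand":20,"x":0.099,"y":-0.32,"z":0,"ax":0,"ay":0,"az":0}
  ]
}}

```text
t: 4.82
tool_pos: [0.5642, 0.0204, 0.4286]
orientation: [-3.141, -0.001, 0.003]
force: [0.8, -0.0, -2.3]
opening: 0.0296
gripper_force: 30.0
```

{"name": "carry_out", "arguments": {
  "targets": [
    {"hand":20,"x":0.012,"y":-0.04,"z":0,"ax":0,"ay":0,"az":0},
    {"hand":20,"x":0.024,"y":-0.08,"z":0,"ax":0,"ay":0,"az":0},
    {"hand":20,"x":0.035,"y":-0.115,"z":0,"ax":0,"ay":0,"az":0},
    {"hand":20,"x":0.041,"y":-0.135,"z":0,"ax":0,"ay":0,"az":0},
    {"hand":20,"x":0.044,"y":-0.144,"z":0,"ax":0,"ay":0,"az":0},
    {"hand":20,"x":0.044,"y":-0.144,"z":0,"ax":0,"ay":0,"az":0},
    {"hand":20,"x":0.044,"y":-0.144,"z":0,"ax":0,"ay":0,"az":0}
  ]
}}

```text
t: 5.7
tool_pos: [0.6084, 0.1608, 0.4297]
orientation: [3.141, -0.002, -0.0]
force: [0.4, -0.1, -2.0]
opening: 0.0294
gripper_force: 30.0
```

Run:
```python
from h import *
im,d=read_camera('side'); cv2.imwrite('pics/s3.png',cv2.resize(im[30:330,150:450],None,fx=2,fy=2)); print(read_state()['force'],read_state()['tool_pos'])
```

```text
[-0.09130417 -1.0614727  -2.47605418] [0.60840879 0.16071994 0.42986648]
```

View pics/s3.png

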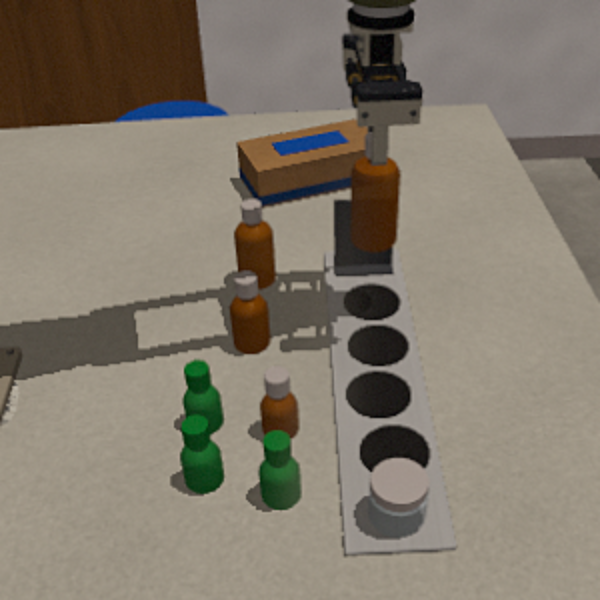

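The bottle hangs upright over the far mat, crop (373,205), on the bookend's side. Lowering it.

{"name": "carry_out", "arguments": {
  "targets": [
    {"hand":20,"x":0,"y":0,"z":0.025,"ax":0,"ay":0,"az":0},
    {"hand":20,"x":0,"y":0,"z":0.055,"ax":0,"ay":0,"az":0},
    {"hand":20,"x":0,"y":0,"z":0.08,"ax":0,"ay":0,"az":0},
    {"hand":20,"x":0,"y":0,"z":0.095,"ax":0,"ay":0,"az":0},
    {"hand":20,"x":0,"y":0,"z":0.102,"ax":0,"ay":0,"az":0},
    {"hand":20,"x":0,"y":0,"z":0.106,"ax":0,"ay":0,"az":0},
    {"hand":20,"x":0,"y":0,"z":0.108,"ax":0,"ay":0,"az":0},
    {"hand":20,"x":0,"y":0,"z":0.108,"ax":0,"ay":0,"az":0}
  ]
}}

```text
t: 6.75
tool_pos: [0.6087, 0.1619, 0.3225]
orientation: [-3.141, 0.0, -0.002]
force: [0.1, -0.0, -2.8]
opening: 0.0294
gripper_force: 30.0
```

{"name": "carry_out", "arguments": {
  "targets": [
    {"hand":20,"x":0,"y":0,"z":0.001,"ax":0,"ay":0,"az":0},
    {"hand":20,"x":0,"y":0,"z":0.002,"ax":0,"ay":0,"az":0},
    {"hand":20,"x":0,"y":0,"z":0.002,"ax":0,"ay":0,"az":0}
  ]
}}

```text
t: 7.12
tool_pos: [0.609, 0.162, 0.3223]
orientation: [-3.141, -0.0, -0.005]
force: [-2.3, -0.1, 8.3]
opening: 0.0295
gripper_force: 30.0
```

{"name": "carry_out", "arguments": {
  "targets": [
    {"hand":55,"x":0,"y":0,"z":-0.001,"ax":0,"ay":0,"az":0},
    {"hand":55,"x":0,"y":0,"z":-0.001,"ax":0,"ay":0,"az":0},
    {"hand":55,"x":0,"y":0,"z":-0.001,"ax":0,"ay":0,"az":0},
    {"hand":55,"x":0,"y":0,"z":-0.03,"ax":0,"ay":0,"az":0},
    {"hand":55,"x":0,"y":0,"z":-0.07,"ax":0,"ay":0,"az":0},
    {"hand":55,"x":-0.03,"y":-0.015,"z":-0.08,"ax":0,"ay":0,"az":0},
    {"hand":55,"x":-0.075,"y":-0.04,"z":-0.08,"ax":0,"ay":0,"az":0},
    {"hand":55,"x":-0.12,"y":-0.06,"z":-0.08,"ax":0,"ay":0,"az":0}
  ]
}}

```text
t: 8.12
tool_pos: [0.4873, 0.2223, 0.3997]
orientation: [-3.141, 0.001, -0.0]
force: [-0.2, 0.6, -0.1]
opening: 0.0512
gripper_force: 0.0
```

{"name": "carry_out", "arguments": {
  "targets": [
    {"hand":55,"x":-0.04,"y":-0.02,"z":0,"ax":0,"ay":0,"az":0},
    {"hand":55,"x":-0.048,"y":-0.024,"z":0,"ax":0,"ay":0,"az":0},
    {"hand":55,"x":-0.048,"y":-0.024,"z":0,"ax":0,"ay":0,"az":0},
    {"hand":55,"x":-0.048,"y":-0.024,"z":0,"ax":0,"ay":0,"az":0}
  ]
}}

```text
t: 8.62
tool_pos: [0.4413, 0.2454, 0.3997]
orientation: [3.141, -0.002, 0.001]
force: [0.2, -0.9, 1.0]
opening: 0.0512
gripper_force: 0.0
```

Run:
```python
from h import *
im,d=read_camera('side'); cv2.imwrite('pics/s4.png',cv2.resize(im[60:300,150:450],None,fx=2.5,fy=2.5))
im,d=read_camera('top'); W=world('top',d); print(caps(W,im,(.608,.162),.05,.168)); print(caps(W,im,(.608,.162),.03,.166)); print(read_state()['tool_pos'])
```

```text
(array([0.6081, 0.1616]), 0.168, (0.6087, 0.1616), 0.015, np.int64(149))
(array([0.6078, 0.1615]), 0.166, (0.6087, 0.1616), 0.015, np.int64(154))
[0.44133821 0.24530807 0.39960025]
```

View pics/s4.png

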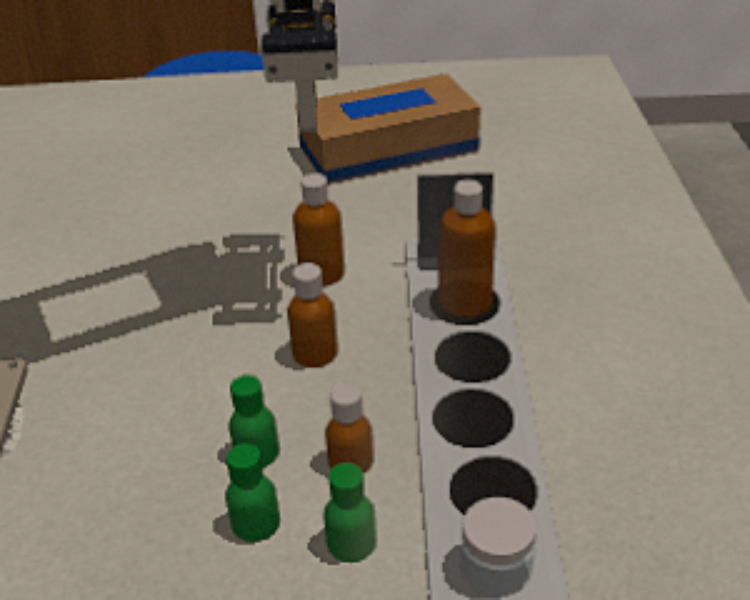

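Bottle D stands at the centre of mat 4, crop (466,250). The gripper is over bottle C's cap, crop (314,188). Grasping C.

{"name": "carry_out", "arguments": {
  "targets": [
    {"hand":55,"x":0,"y":0,"z":0.035,"ax":0,"ay":0,"az":0},
    {"hand":55,"x":0,"y":0,"z":0.075,"ax":0,"ay":0,"az":0},
    {"hand":55,"x":0,"y":0,"z":0.105,"ax":0,"ay":0,"az":0},
    {"hand":55,"x":0,"y":0,"z":0.105,"ax":0,"ay":0,"az":0},
    {"hand":20,"x":0,"y":0,"z":0.105,"ax":0,"ay":0,"az":0},
    {"hand":20,"x":0,"y":0,"z":0.105,"ax":0,"ay":0,"az":0},
    {"hand":20,"x":0,"y":0,"z":0.105,"ax":0,"ay":0,"az":0},
    {"hand":20,"x":0,"y":0,"z":0.105,"ax":0,"ay":0,"az":0}
  ]
}}

```text
t: 9.72
tool_pos: [0.4411, 0.2462, 0.2964]
orientation: [-3.14, 0.0, -0.004]
force: [0.2, 0.5, 6.3]
opening: 0.0294
gripper_force: 30.0
```

{"name": "carry_out", "arguments": {
  "targets": [
    {"hand":20,"x":0,"y":0,"z":-0.01,"ax":0,"ay":0,"az":0},
    {"hand":20,"x":0,"y":0,"z":-0.03,"ax":0,"ay":0,"az":0},
    {"hand":20,"x":0,"y":0,"z":-0.06,"ax":0,"ay":0,"az":0},
    {"hand":20,"x":0,"y":0,"z":-0.09,"ax":0,"ay":0,"az":0},
    {"hand":20,"x":0,"y":0,"z":-0.12,"ax":0,"ay":0,"az":0},
    {"hand":20,"x":0,"y":0,"z":-0.14,"ax":0,"ay":0,"az":0},
    {"hand":20,"x":0,"y":0,"z":-0.14,"ax":0,"ay":0,"az":0}
  ]
}}

```text
t: 10.6
tool_pos: [0.4407, 0.246, 0.4365]
orientation: [-3.14, 0.0, -0.004]
force: [-0.1, 0.0, -0.8]
opening: 0.0293
gripper_force: 30.0
```

{"name": "carry_out", "arguments": {
  "targets": [
    {"hand":20,"x":0.005,"y":0.015,"z":0,"ax":0,"ay":0,"az":0},
    {"hand":20,"x":0.015,"y":0.05,"z":0,"ax":0,"ay":0,"az":0},
    {"hand":20,"x":0.025,"y":0.09,"z":0,"ax":0,"ay":0,"az":0},
    {"hand":20,"x":0.04,"y":0.13,"z":0,"ax":0,"ay":0,"az":0},
    {"hand":20,"x":0.065,"y":0.16,"z":0,"ax":0,"ay":0,"az":0},
    {"hand":20,"x":0.1,"y":0.175,"z":0,"ax":0,"ay":0,"az":0},
    {"hand":20,"x":0.135,"y":0.18,"z":0,"ax":0,"ay":0,"az":0},
    {"hand":20,"x":0.155,"y":0.18,"z":0,"ax":0,"ay":0,"az":0}
  ]
}}

```text
t: 11.6
tool_pos: [0.5964, 0.0638, 0.4322]
orientation: [3.141, -0.003, -0.005]
force: [-0.0, -1.0, -1.4]
opening: 0.0291
gripper_force: 30.0
```

{"name": "carry_out", "arguments": {
  "targets": [
    {"hand":20,"x":0.009,"y":0,"z":0,"ax":0,"ay":0,"az":0},
    {"hand":20,"x":0.009,"y":0,"z":0,"ax":0,"ay":0,"az":0},
    {"hand":20,"x":0.009,"y":0,"z":0.03,"ax":0,"ay":0,"az":0},
    {"hand":20,"x":0.009,"y":0,"z":0.07,"ax":0,"ay":0,"az":0},
    {"hand":20,"x":0.009,"y":0,"z":0.1,"ax":0,"ay":0,"az":0},
    {"hand":20,"x":0.009,"y":0,"z":0.115,"ax":0,"ay":0,"az":0},
    {"hand":20,"x":0.009,"y":0,"z":0.122,"ax":0,"ay":0,"az":0},
    {"hand":20,"x":0.009,"y":0,"z":0.122,"ax":0,"ay":0,"az":0}
  ]
}}

```text
t: 12.6
tool_pos: [0.6045, 0.0659, 0.3134]
orientation: [3.142, -0.0, 0.001]
force: [-0.8, 0.5, -1.5]
opening: 0.0292
gripper_force: 30.0
```

Run:
```python
from h import *
im,d=read_camera('side'); cv2.imwrite('pics/s5.png',cv2.resize(im[60:300,200:450],None,fx=2.5,fy=2.5)); print(read_state()['force'],read_state()['tool_pos'])
```

```text
[ 0.34465976 -0.56391821 -1.76632959] [0.60475273 0.06584771 0.31404699]
```

View pics/s5.png

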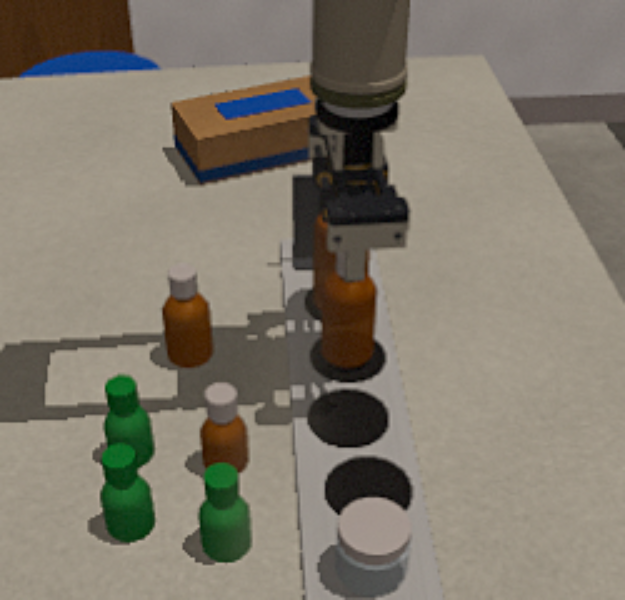

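C hangs upright just over mat 3, crop (348,340). Setting it down.

{"name": "carry_out", "arguments": {
  "targets": [
    {"hand":20,"x":0,"y":0,"z":0.002,"ax":0,"ay":0,"az":0},
    {"hand":20,"x":0,"y":0,"z":0.004,"ax":0,"ay":0,"az":0},
    {"hand":20,"x":0,"y":0,"z":0.006,"ax":0,"ay":0,"az":0},
    {"hand":20,"x":0,"y":0,"z":0.007,"ax":0,"ay":0,"az":0},
    {"hand":20,"x":0,"y":0,"z":0.007,"ax":0,"ay":0,"az":0}
  ]
}}

```text
t: 13.28
tool_pos: [0.6049, 0.0658, 0.3075]
orientation: [-3.142, 0.0, -0.003]
force: [-2.3, 0.2, 7.7]
opening: 0.0293
gripper_force: 30.0
```

{"name": "carry_out", "arguments": {
  "targets": [
    {"hand":55,"x":0,"y":0,"z":-0.001,"ax":0,"ay":0,"az":0},
    {"hand":55,"x":0,"y":0,"z":-0.001,"ax":0,"ay":0,"az":0},
    {"hand":55,"x":0,"y":0,"z":-0.001,"ax":0,"ay":0,"az":0},
    {"hand":55,"x":0,"y":0,"z":-0.03,"ax":0,"ay":0,"az":0},
    {"hand":55,"x":0,"y":0,"z":-0.07,"ax":0,"ay":0,"az":0},
    {"hand":55,"x":-0.03,"y":-0.005,"z":-0.08,"ax":0,"ay":0,"az":0},
    {"hand":55,"x":-0.075,"y":-0.012,"z":-0.08,"ax":0,"ay":0,"az":0},
    {"hand":55,"x":-0.12,"y":-0.02,"z":-0.08,"ax":0,"ay":0,"az":0}
  ]
}}

```text
t: 14.28
tool_pos: [0.4833, 0.0859, 0.3857]
orientation: [-3.142, 0.001, -0.0]
force: [0.6, 0.3, 0.9]
opening: 0.0509
gripper_force: 0.0
```

{"name": "carry_out", "arguments": {
  "targets": [
    {"hand":55,"x":-0.04,"y":-0.008,"z":0,"ax":0,"ay":0,"az":0},
    {"hand":55,"x":-0.0535,"y":-0.0105,"z":0,"ax":0,"ay":0,"az":0},
    {"hand":55,"x":-0.0535,"y":-0.0105,"z":0,"ax":0,"ay":0,"az":0},
    {"hand":55,"x":-0.0535,"y":-0.0105,"z":0,"ax":0,"ay":0,"az":0}
  ]
}}

```text
t: 14.78
tool_pos: [0.4314, 0.0963, 0.3859]
orientation: [3.142, -0.0, 0.001]
force: [-0.1, -0.8, -0.0]
opening: 0.0513
gripper_force: 0.0
```

Run:
```python
from h import *
im,d=read_camera('top'); W=world('top',d); print(caps(W,im,(.608,.162),.03,.168)); print(caps(W,im,(.605,.0656),.03,.147)); print(read_state()['tool_pos'])
```

```text
(array([0.6081, 0.1617]), 0.168, (0.6086, 0.1614), 0.0149, np.int64(147))
(array([0.604 , 0.0627]), 0.147, (0.6036, 0.0646), 0.0147, np.int64(120))
[0.43151328 0.09619476 0.38578864]
```

{"name": "carry_out", "arguments": {
  "targets": [
    {"hand":55,"x":0,"y":0,"z":0.035,"ax":0,"ay":0,"az":0},
    {"hand":55,"x":0,"y":0,"z":0.08,"ax":0,"ay":0,"az":0},
    {"hand":55,"x":0,"y":0,"z":0.111,"ax":0,"ay":0,"az":0},
    {"hand":55,"x":0,"y":0,"z":0.111,"ax":0,"ay":0,"az":0},
    {"hand":20,"x":0,"y":0,"z":0.111,"ax":0,"ay":0,"az":0},
    {"hand":20,"x":0,"y":0,"z":0.111,"ax":0,"ay":0,"az":0},
    {"hand":20,"x":0,"y":0,"z":0.111,"ax":0,"ay":0,"az":0},
    {"hand":20,"x":0,"y":0,"z":0.111,"ax":0,"ay":0,"az":0}
  ]
}}

```text
t: 15.82
tool_pos: [0.4317, 0.0965, 0.2763]
orientation: [-3.141, 0.0, -0.005]
force: [0.1, 0.4, 6.1]
opening: 0.0294
gripper_force: 30.0
```

{"name": "carry_out", "arguments": {
  "targets": [
    {"hand":20,"x":0,"y":0,"z":-0.01,"ax":0,"ay":0,"az":0},
    {"hand":20,"x":0,"y":0,"z":-0.03,"ax":0,"ay":0,"az":0},
    {"hand":20,"x":0,"y":0,"z":-0.06,"ax":0,"ay":0,"az":0},
    {"hand":20,"x":0,"y":0,"z":-0.09,"ax":0,"ay":0,"az":0},
    {"hand":20,"x":0,"y":0,"z":-0.12,"ax":0,"ay":0,"az":0},
    {"hand":20,"x":0,"y":0,"z":-0.14,"ax":0,"ay":0,"az":0},
    {"hand":20,"x":0,"y":0,"z":-0.14,"ax":0,"ay":0,"az":0}
  ]
}}

```text
t: 16.7
tool_pos: [0.4312, 0.0964, 0.4167]
orientation: [-3.141, 0.0, -0.005]
force: [-0.8, 0.3, -1.7]
opening: 0.0293
gripper_force: 30.0
```

{"name": "carry_out", "arguments": {
  "targets": [
    {"hand":20,"x":0.005,"y":0.015,"z":0,"ax":0,"ay":0,"az":0},
    {"hand":20,"x":0.015,"y":0.045,"z":0,"ax":0,"ay":0,"az":0},
    {"hand":20,"x":0.035,"y":0.08,"z":0,"ax":0,"ay":0,"az":0},
    {"hand":20,"x":0.065,"y":0.105,"z":0,"ax":0,"ay":0,"az":0},
    {"hand":20,"x":0.1,"y":0.12,"z":0,"ax":0,"ay":0,"az":0},
    {"hand":20,"x":0.135,"y":0.125,"z":0,"ax":0,"ay":0,"az":0},
    {"hand":20,"x":0.155,"y":0.125,"z":0,"ax":0,"ay":0,"az":0},
    {"hand":20,"x":0.162,"y":0.125,"z":0,"ax":0,"ay":0,"az":0}
  ]
}}

```text
t: 17.7
tool_pos: [0.5933, -0.0298, 0.4125]
orientation: [-3.141, 0.001, 0.005]
force: [-1.2, 0.4, -2.1]
opening: 0.0294
gripper_force: 30.0
```

{"name": "carry_out", "arguments": {
  "targets": [
    {"hand":20,"x":0,"y":0,"z":0,"ax":0,"ay":0,"az":0},
    {"hand":20,"x":0,"y":0,"z":0.025,"ax":0,"ay":0,"az":0},
    {"hand":20,"x":0,"y":0,"z":0.065,"ax":0,"ay":0,"az":0},
    {"hand":20,"x":0,"y":0,"z":0.1,"ax":0,"ay":0,"az":0},
    {"hand":20,"x":0,"y":0,"z":0.115,"ax":0,"ay":0,"az":0},
    {"hand":20,"x":0,"y":0,"z":0.122,"ax":0,"ay":0,"az":0},
    {"hand":20,"x":0,"y":0,"z":0.126,"ax":0,"ay":0,"az":0},
    {"hand":20,"x":0,"y":0,"z":0.126,"ax":0,"ay":0,"az":0}
  ]
}}

```text
t: 18.7
tool_pos: [0.5933, -0.0287, 0.2898]
orientation: [3.141, -0.0, 0.002]
force: [-0.3, -1.1, -1.4]
opening: 0.0296
gripper_force: 30.0
```

{"name": "carry_out", "arguments": {
  "targets": [
    {"hand":20,"x":0,"y":0,"z":0.001,"ax":0,"ay":0,"az":0},
    {"hand":20,"x":0,"y":0,"z":0.003,"ax":0,"ay":0,"az":0},
    {"hand":20,"x":0,"y":0,"z":0.004,"ax":0,"ay":0,"az":0},
    {"hand":20,"x":0,"y":0,"z":0.004,"ax":0,"ay":0,"az":0}
  ]
}}

```text
t: 19.2
tool_pos: [0.5937, -0.0287, 0.2874]
orientation: [3.141, -0.0, 0.006]
force: [-3.1, -0.2, 10.8]
opening: 0.0296
gripper_force: 30.0
```

{"name": "carry_out", "arguments": {
  "targets": [
    {"hand":55,"x":0,"y":0,"z":-0.001,"ax":0,"ay":0,"az":0},
    {"hand":55,"x":0,"y":0,"z":-0.001,"ax":0,"ay":0,"az":0},
    {"hand":55,"x":0,"y":0,"z":-0.001,"ax":0,"ay":0,"az":0},
    {"hand":55,"x":0,"y":0,"z":-0.03,"ax":0,"ay":0,"az":0},
    {"hand":55,"x":0,"y":0,"z":-0.07,"ax":0,"ay":0,"az":0},
    {"hand":55,"x":-0.03,"y":0.01,"z":-0.08,"ax":0,"ay":0,"az":0},
    {"hand":55,"x":-0.07,"y":0.025,"z":-0.08,"ax":0,"ay":0,"az":0},
    {"hand":55,"x":-0.105,"y":0.035,"z":-0.08,"ax":0,"ay":0,"az":0}
  ]
}}

```text
t: 20.2
tool_pos: [0.4867, -0.064, 0.3646]
orientation: [3.141, -0.0, -0.0]
force: [0.6, -0.4, -0.0]
opening: 0.0511
gripper_force: 0.0
```

{"name": "carry_out", "arguments": {
  "targets": [
    {"hand":55,"x":-0.0235,"y":0.0065,"z":0,"ax":0,"ay":0,"az":0},
    {"hand":55,"x":-0.0235,"y":0.0065,"z":0,"ax":0,"ay":0,"az":0},
    {"hand":55,"x":-0.0235,"y":0.0065,"z":0,"ax":0,"ay":0,"az":0}
  ]
}}

```text
t: 20.58
tool_pos: [0.4649, -0.0701, 0.3649]
orientation: [3.142, -0.001, 0.001]
force: [-0.5, 1.1, -0.1]
opening: 0.0514
gripper_force: 0.0
```

Run:
```python
from h import *
im,d=read_camera('side'); cv2.imwrite('pics/s6.png',cv2.resize(im[60:300,200:450],None,fx=2.5,fy=2.5)); print(read_state()['force'],read_state()['tool_pos'])
im,d=read_camera('top'); W=world('top',d); print(caps(W,im,(.605,.0656),.03,.147)); print(caps(W,im,(.593,-.0286),.03,.127))
```

```text
[ 0.13478955  0.26058586 -0.0751332 ] [ 0.46508908 -0.06999975  0.36487551]
(array([0.6032, 0.0651]), 0.147, (0.6032, 0.0654), 0.0151, np.int64(148))
(array([nan, nan]), 0.127, (0.0, 0.0), 0.0, np.int64(0))h.py:22: RuntimeWarning: Mean of empty slice.
  return P[:,:2].mean(0).round(4),round(float(z),4),(round(x,4),round(y,4)),round(rad,4),t.sum()
  ret = um.true_divide(
```

View pics/s6.png

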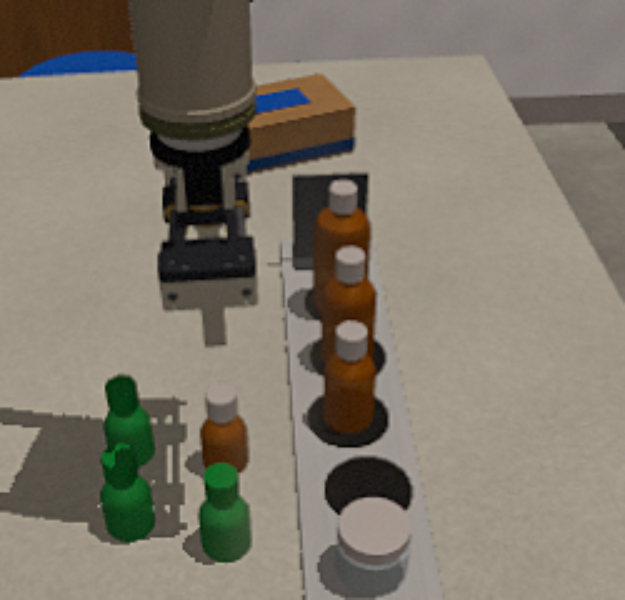

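D, C and B stand on their mats, crop (342,260), (350,325) and (350,395). The gripper is over A, crop (220,430), with the greens clear. Grasping A.

{"name": "carry_out", "arguments": {
  "targets": [
    {"hand":55,"x":0,"y":0,"z":0.035,"ax":0,"ay":0,"az":0},
    {"hand":55,"x":0,"y":0,"z":0.08,"ax":0,"ay":0,"az":0},
    {"hand":55,"x":0,"y":0,"z":0.11,"ax":0,"ay":0,"az":0},
    {"hand":55,"x":0,"y":0,"z":0.11,"ax":0,"ay":0,"az":0},
    {"hand":20,"x":0,"y":0,"z":0.11,"ax":0,"ay":0,"az":0},
    {"hand":20,"x":0,"y":0,"z":0.11,"ax":0,"ay":0,"az":0},
    {"hand":20,"x":0,"y":0,"z":0.11,"ax":0,"ay":0,"az":0},
    {"hand":20,"x":0,"y":0,"z":0.11,"ax":0,"ay":0,"az":0}
  ]
}}

```text
t: 21.68
tool_pos: [0.4651, -0.0703, 0.2563]
orientation: [3.141, -0.0, 0.004]
force: [-0.1, 0.5, 6.6]
opening: 0.0292
gripper_force: 30.0
```

{"name": "carry_out", "arguments": {
  "targets": [
    {"hand":20,"x":0,"y":0,"z":-0.01,"ax":0,"ay":0,"az":0},
    {"hand":20,"x":0,"y":0,"z":-0.03,"ax":0,"ay":0,"az":0},
    {"hand":20,"x":0,"y":0,"z":-0.06,"ax":0,"ay":0,"az":0},
    {"hand":20,"x":0,"y":0,"z":-0.09,"ax":0,"ay":0,"az":0},
    {"hand":20,"x":0,"y":0,"z":-0.12,"ax":0,"ay":0,"az":0},
    {"hand":20,"x":0,"y":0,"z":-0.14,"ax":0,"ay":0,"az":0},
    {"hand":20,"x":0,"y":0,"z":-0.14,"ax":0,"ay":0,"az":0}
  ]
}}

```text
t: 22.55
tool_pos: [0.4647, -0.0703, 0.3969]
orientation: [3.141, -0.0, 0.006]
force: [-0.3, -0.0, -1.1]
opening: 0.0293
gripper_force: 30.0
```

{"name": "carry_out", "arguments": {
  "targets": [
    {"hand":20,"x":0.005,"y":0.01,"z":0,"ax":0,"ay":0,"az":0},
    {"hand":20,"x":0.015,"y":0.03,"z":0,"ax":0,"ay":0,"az":0},
    {"hand":20,"x":0.04,"y":0.045,"z":0,"ax":0,"ay":0,"az":0},
    {"hand":20,"x":0.075,"y":0.053,"z":0,"ax":0,"ay":0,"az":0},
    {"hand":20,"x":0.105,"y":0.0555,"z":0,"ax":0,"ay":0,"az":0},
    {"hand":20,"x":0.125,"y":0.0555,"z":0,"ax":0,"ay":0,"az":0},
    {"hand":20,"x":0.134,"y":0.0555,"z":0,"ax":0,"ay":0,"az":0},
    {"hand":20,"x":0.134,"y":0.0555,"z":0,"ax":0,"ay":0,"az":0}
  ]
}}

```text
t: 23.55
tool_pos: [0.5983, -0.1259, 0.3934]
orientation: [-3.141, 0.0, 0.003]
force: [-0.5, -0.1, -1.0]
opening: 0.0292
gripper_force: 30.0
```

{"name": "carry_out", "arguments": {
  "targets": [
    {"hand":20,"x":0,"y":0,"z":0,"ax":0,"ay":0,"az":0},
    {"hand":20,"x":0,"y":0,"z":0.025,"ax":0,"ay":0,"az":0},
    {"hand":20,"x":0,"y":0,"z":0.065,"ax":0,"ay":0,"az":0},
    {"hand":20,"x":0,"y":0,"z":0.1,"ax":0,"ay":0,"az":0},
    {"hand":20,"x":0,"y":0,"z":0.115,"ax":0,"ay":0,"az":0},
    {"hand":20,"x":0,"y":0,"z":0.122,"ax":0,"ay":0,"az":0},
    {"hand":20,"x":0,"y":0,"z":0.126,"ax":0,"ay":0,"az":0},
    {"hand":20,"x":0,"y":0,"z":0.126,"ax":0,"ay":0,"az":0}
  ]
}}

```text
t: 24.55
tool_pos: [0.5988, -0.1258, 0.2698]
orientation: [3.141, -0.0, 0.002]
force: [0.2, 0.1, -0.0]
opening: 0.0294
gripper_force: 30.0
```

{"name": "carry_out", "arguments": {
  "targets": [
    {"hand":20,"x":0,"y":0,"z":0.001,"ax":0,"ay":0,"az":0},
    {"hand":20,"x":0,"y":0,"z":0.003,"ax":0,"ay":0,"az":0},
    {"hand":20,"x":0,"y":0,"z":0.0035,"ax":0,"ay":0,"az":0},
    {"hand":20,"x":0,"y":0,"z":0.0035,"ax":0,"ay":0,"az":0}
  ]
}}

```text
t: 25.05
tool_pos: [0.5991, -0.1257, 0.2673]
orientation: [3.141, -0.0, 0.004]
force: [-2.8, 1.8, 7.9]
opening: 0.029
gripper_force: 30.0
```

{"name": "carry_out", "arguments": {
  "targets": [
    {"hand":55,"x":0,"y":0,"z":-0.001,"ax":0,"ay":0,"az":0},
    {"hand":55,"x":0,"y":0,"z":-0.001,"ax":0,"ay":0,"az":0},
    {"hand":55,"x":0,"y":0,"z":-0.001,"ax":0,"ay":0,"az":0},
    {"hand":55,"x":0,"y":0,"z":-0.03,"ax":0,"ay":0,"az":0},
    {"hand":55,"x":0,"y":0,"z":-0.07,"ax":0,"ay":0,"az":0},
    {"hand":55,"x":0,"y":0,"z":-0.11,"ax":0,"ay":0,"az":0},
    {"hand":55,"x":-0.03,"y":0.03,"z":-0.13,"ax":0,"ay":0,"az":0},
    {"hand":55,"x":-0.06,"y":0.06,"z":-0.13,"ax":0,"ay":0,"az":0}
  ]
}}

```text
t: 26.05
tool_pos: [0.5383, -0.1862, 0.3978]
orientation: [3.14, 0.002, 0.006]
force: [-0.4, 0.4, -0.4]
opening: 0.0511
gripper_force: 0.0
```

{"name": "carry_out", "arguments": {
  "targets": [
    {"hand":55,"x":-0.02,"y":0.04,"z":0,"ax":0,"ay":0,"az":0},
    {"hand":55,"x":-0.04,"y":0.08,"z":0,"ax":0,"ay":0,"az":0},
    {"hand":55,"x":-0.06,"y":0.12,"z":0,"ax":0,"ay":0,"az":0},
    {"hand":55,"x":-0.08,"y":0.16,"z":0,"ax":0,"ay":0,"az":0},
    {"hand":55,"x":-0.1,"y":0.2,"z":0,"ax":0,"ay":0,"az":0},
    {"hand":55,"x":-0.12,"y":0.24,"z":0,"ax":0,"ay":0,"az":0},
    {"hand":55,"x":-0.13,"y":0.25,"z":0,"ax":0,"ay":0,"az":0},
    {"hand":55,"x":-0.13,"y":0.25,"z":0,"ax":0,"ay":0,"az":0}
  ]
}}

```text
t: 27.05
tool_pos: [0.4078, -0.4359, 0.3949]
orientation: [-3.141, 0.003, 0.0]
force: [1.1, 0.5, -0.4]
opening: 0.0511
gripper_force: 0.0
```

Run:
```python
from h import *
im,d=read_camera('top'); W=world('top',d); cv2.imwrite('pics/t7.png',im)
for c,z in [((.608,.162),.168),((.605,.0656),.147),((.593,-.0286),.128),((.599,-.1258),.108),((.586,-.214),None)]: print(caps(W,im,c,.035,z))
```

```text
(array([0.608 , 0.1616]), 0.168, (0.6086, 0.1613), 0.0153, np.int64(150))
(array([0.6031, 0.0652]), 0.147, (0.6034, 0.0651), 0.015, np.int64(152))
(array([ 0.5918, -0.0289]), 0.128, (0.5922, -0.029), 0.0149, np.int64(144))
(array([ 0.5982, -0.1257]), 0.108, (0.5988, -0.1251), 0.0153, np.int64(138))
(array([ 0.5878, -0.2153]), 0.0733, (0.5882, -0.2147), 0.0308, np.int64(504))
```

View pics/t7.png

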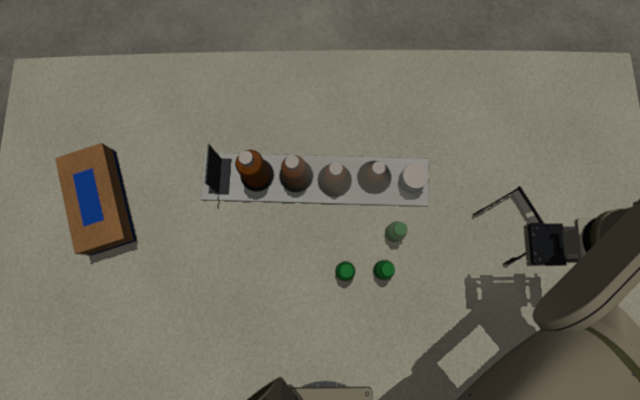

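All four bottles stand centred on their mats at columns 250-380, descending from bookend to jar. The jar has not moved (414,177) and the robot is clear.

```bash
python3 -c "
from plant import robot; print(robot.close_job())"
```

```text
the job is handed in; nothing more can be done
None
```

The job is handed in at about 27 s of the 120 s: all four amber bottles stand on their mats, tallest at the bookend down to shortest by the jar, each measured within about 2 mm of its mat's centre, with the jar where it stood; no verdict was returned.

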